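Set the slab roller's click dial by feel and lock it

ROBOT

A 6-joint arm with a two-finger parallel gripper is mounted at the origin on the work surface. World frame = base frame: x ahead of the robot, y to its left, z up, the work surface at z = 0. Lengths are in m, angles in rad, forces in N, time in s.
With the tool pointing down it reaches from about 0.35 to 0.85 m from the base axis. Payload 8.1 kg.
Tool frame: the origin (TCP) lies on the centre line of the jaws, within the pads' length; the fingertips stand 8 mm ahead of it and the grasp point (between the pads) lies 11 mm behind it; z points along the fingers, y is the line along which they close (so a half turn about z gives the same grasp; the last joint's range is limited). The gripper opens to 93 mm and grips with 3 to 60 N. Pads are 15 mm wide; open, the fingers measure 128 mm over their backs; the gripper's body (75 mm by 188 mm) begins 65 mm behind the grasp point.
Start: joints at [-1.223, 0.13, 1.488, -0, 1.523, -0.085], TCP at [0.252, -0.545, 0.189] pointing down, gripper open.
Joint ranges: [-2.96, 2.96], [-0.89, 2.26], [0.02, 2.5], [-1.34, 4.48], [0, 2.73], [-2.66, 2.66]. Speed limits (rad/s): [2.39, 2.39, 2.79, 3.14, 3.14, 3.14].

INTERFACE

Orientations are given as a rotation vector (axis times angle).
In Python, from cell import ctrl, viewer gives the robot as it stands.
- The arm moves only by the tool send_rows, never from a script. Its arguments are lists of equal length, an entry for each row: "linear": the shift along the tool's x, y, z in cm, a list of three; "roll": the turn about the tool's z in degrees. A call has 1 to 20 rows; each row shifts and turns the commanded pose from where the row before left it, along the tool's axes as they then stand; what a row does not reach is not made up. A row lasts 1/8 s, in which the tool goes at most 62.5 mm and 10.7 degrees, less where a joint would pass 70% of its speed; a pose out of reach is approached as far as the arm can. A call with a gripper value outside its range is refused whole. "jaw" is the opening, from -1 (shut) to 1 (fully open), set as the call begins (left out, the last holds). The fingers move at their own pace and stop on an object; "grip_force" is the grip in N (left out, the last holds). Time passes only in rows, so rows that do not move let the fingers close. It gives the time, the measured TCP pose, the force, the opening and the grip force at its end, in the units of the state.
- ctrl.get_obs(): the state, without advancing time (a new reading comes with each control period).
- viewer.read_camera(name): name is "side" or "top"; returns the picture (384x512x3 uint8, red, green, blue); there is no depth.
- viewer.camera_params(name): a dict with "fx", "fy", "cx", "cy" (pixels), "k1" (the pictures are not rectified: a ray, as slopes to the right and down, at radius r is drawn at 1 + k1 r^2 times it, then the intrinsics apply), "world_from_camera" (4x4, takes a point from camera to world coordinates). Camera axes: x right, y down, z forward; pixel columns grow to the right and rows downward; lengths in m; the calibration is good to about 2 mm. A picture is of the moment at which its call begins. camera_params takes no time and is no camera call.
- ctrl.hand_in(): hands the job in; it is judged then, once.
The state is a dict: "time_s": time; "q": joint angles; "joint_velocities": joint speeds; "joint_torque": joint torques, N m; "tool_pos": TCP position; "tool_rot": TCP orientation; "ft_force": force on the tool from outside, world axes, zero at the start; "wrist_torque": the same for the moment, N m; "opening": opening from 0.0 (shut) to 1.0 (fully open); "grip_force": force on a finger pad.
Only numpy, scipy, OpenCV 4.12 (cv2) and the standard library are available. Lean on these libraries where they do the work, as an engineer would, in place of code of your own. Each camera call takes 0.05 s, during which the arm holds its last target. There are 200 camera calls.

TASK

The slab roller's thickness dial has lost its place. Turn the dial anticlockwise, gently, until it has pushed its sprung home stop in a little (feel it, do not force it), then turn it clockwise exactly five clicks from home and push the lock pin all the way down. Let go, and leave the things around it standing where they are.

Things in the scene. Friction and masses are not known exactly. Their poses are not given: they have to be found in the camera images.
- roller: Small bench slab roller, fixed. Its grey dial head is a box 170 x 190 x 70 mm (x, y, z); origin on the table under the head's centre. Own x runs along the steel roller away from the head, y to the left, z up. Roller, plywood bed (420 mm wide, 22 mm high) and far bearing block lie 85 to 402 mm along +x and are not handled
- dial_axis (a point): Centre of the top of the dial: a black fluted round cap, 44 mm across, 30 mm high, upright over the head's centre, top 104 mm above the table. It turns about its vertical axis, has no mark, and may be gripped at any yaw; its angle is not measured. It starts an unknown 2, 3 or 4 clicks clockwise of home. The worn cap has 6 degrees of free play on its shaft, felt at each change of direction
- dial_foot (a point): Centre of the dial's underside, 74 mm above the table. Feel of the dial: notches are 12 degrees apart; for each click the torque climbs sharply to 0.2 to 0.35 N m, then drops to nothing or slightly reverses as the plate springs into the next notch, where it rests. There are more notches past the fifth
- home_stop (a joint): How far the sprung home stop is pushed in (m): 0 at rest; about 1 mm per degree that the dial goes anticlockwise past its home notch. There the torque does not drop but goes on climbing, to about 0.45 N m with the stop 3 to 4 mm in and over 0.6 N m when overdriven. Home counts as found at 2 mm or more, held 0.2 s; over 7 mm strains it. Let go, the dial springs back to the home notch, from which clicks count
- rod_end (a point): Free end of the home stop: a 10 mm steel rod that sticks out 20 mm from the head's robot-side (-x) face, 60 mm left of the dial's axis, 44 mm above the table; it slides further out, towards the robot, as the stop is pushed in. Not to be touched
- lock_pin (a joint): How far the lock pin is pushed down (m): 0 up (as it starts), 0.012 fully down. It slides stiffly, with about 2.5 N of friction, and stays where it is left. The index plate below has one hole only, at the fifth click from home; at any other click the pin stops dead on solid plate at 4 mm
- pin_top (a point): Centre of the flat top of the lock pin's black round cap, 22 mm across and 12 mm high, 68 mm to the right (-y of the slab roller) of the dial's axis; 98 mm above the table when up, 86 mm when fully down. It moves with the pin
- glaze_tub: white lidded tub, 88 mm across, 85 mm high, right of the head; a bystander, to be left where it stands. Origin at its underside's centre
- slip_tub: terracotta-brown tub with blue lid, 76 mm across, 70 mm high, left of the head; a bystander, to be left where it stands. Origin at its underside's centre
- gourd: unfired clay gourd, 100 mm across, 130 mm high, left of the head, towards the robot; a bystander, to be left where it stands. Origin at its underside's centre
- rib: thin wooden potter's rib, 90 x 50 x 8 mm, in front and left of the head; a bystander, to be left where it stands. Origin at its underside's centre
- slat: wooden thickness slat, 220 x 30 x 10 mm, lying on the bed; a bystander, to be left where it stands. Origin at its underside's centre
- scraper: spatula lying on the bed, right of the roller; a bystander, to be left where it stands. Origin at its underside's centre
- underglaze: small bottle, 40 mm across, 90 mm high, right of the head, towards the robot; a bystander, to be left where it stands. Origin at its underside's centre

How it is judged:
By the outcome, as a careful person would: the job done as asked, in the order asked, and still so for the second after the job is handed in, with the robot touching nothing.
It also fails if it takes over 72 s, if anything falls off the work surface, if the arm or the gripper's body presses on something with over 40 N, if the wrist force passes 120 N, or if a joint passes its speed limit or range.

## Working session

There is one attempt and no reset: what is moved stays moved. The work goes in short steps, Python scripts to look and compute and a tool call to move; the robot and the scene stay as the last step left them, time stands still between calls to the robot, and variables do not carry over. Pictures are saved under pics/ and viewed, at most 10 in all, crops included, and the job is handed in when it is done.

Besides the shell and the picture viewer there is one more tool, called after "Request:" as name([rows], argument=value, ...), one row to a line, values as JSON. send_rows: Moves the arm, as the interface text tells. Its arguments: {"type":"object","properties":{"linear":{"type":"array","items":{"type":"array","items":{"type":"number"}}},"roll":{"type":"array","items":{"type":"number"}},"jaw":{"type":"number"},"grip_force":{"type":"number"}},"required":["linear","roll"]}

```bash
ls; mkdir -p pics; python3 - <<'E'
from cell import ctrl, viewer
import cv2
for n in ("side","top"):
    im=viewer.read_camera(n); cv2.imwrite(f"pics/{n}0.png",cv2.resize(im[:,:,::-1],(800,600),interpolation=cv2.INTER_CUBIC))
    cv2.imwrite(f"{n}0raw.png",im[:,:,::-1])
    print(viewer.camera_params(n))
print(ctrl.get_obs())
E
```

```text
pics
{'fx': 367.5483198890324, 'fy': 367.5483198890324, 'cx': 257.13087777829844, 'cy': 191.88834920476523, 'k1': -0.08675495863630593, 'world_from_camera': array([[-0.96388911, -0.18107788,  0.19526542,  0.42718013],
       [-0.26622358,  0.67322504, -0.68985002,  0.78564863],
       [-0.006541  , -0.71692318, -0.69712149,  0.79123234],
       [ 0.        ,  0.        ,  0.        ,  1.        ]])}
{'fx': 453.3546467068618, 'fy': 453.3546467068618, 'cx': 255.47996302495162, 'cy': 187.39406129549357, 'k1': 0.02962552360191399, 'world_from_camera': array([[ 0.01839031, -0.98078456,  0.19422523,  0.36876798],
       [-0.99974414, -0.02059724, -0.00934919,  0.06258835],
       [ 0.01317004, -0.1940036 , -0.98091241,  1.2400927 ],
       [ 0.        ,  0.        ,  0.        ,  1.        ]])}
{'time_s': 0.1, 'q': array([-1.22340310e+00,  1.31110628e-01,  1.48918505e+00, -1.01320101e-05,
        1.52300933e+00, -8.53507157e-02]), 'joint_velocities': array([ 0.00103292, -0.00168226, -0.00239986,  0.00015081, -0.00043518,
       -0.0017379 ]), 'joint_torque': array([ 1.91504070e-03, -5.61339390e+01, -4.93094766e+01,  7.71362381e-02,
        2.90601369e-02, -6.38388269e-05]), 'tool_pos': array([ 0.25146393, -0.54412567,  0.18816942]), 'tool_rot': array([-3.06668242e+00, -6.74097579e-01,  3.66970231e-04]), 'ft_force': array([-0.68471716,  0.06888966, -0.63287398]), 'wrist_torque': array([ 0.01981869,  0.00184731, -0.00010548]), 'grip_force': 0.0, 'opening': 0.9985529591653375}
```

View pics/side0.png

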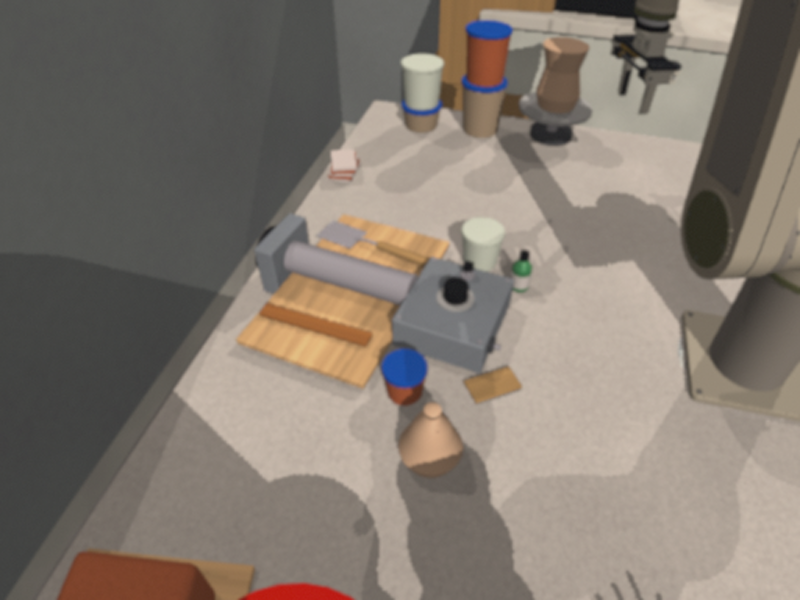

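View pics/top0.png

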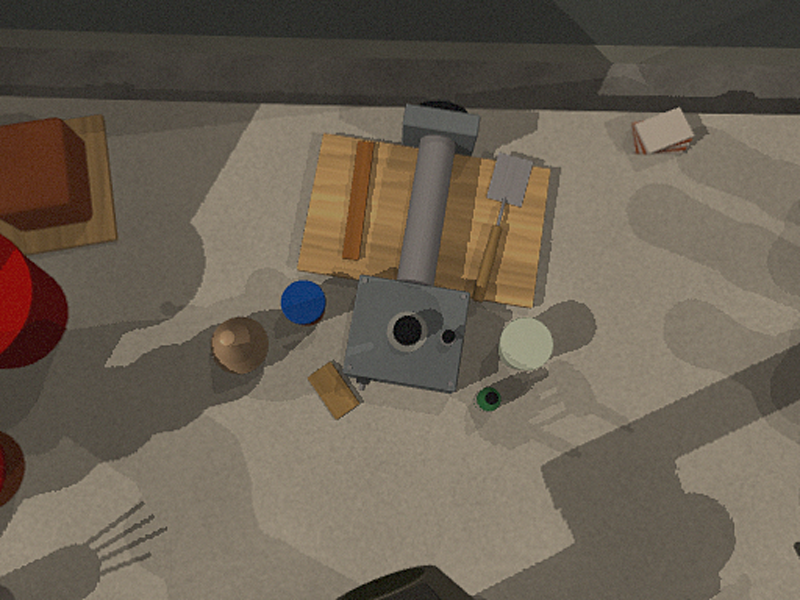

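The top view shows the dial at about (407,330) of 800 px wide, the pin at (448,337), the glaze tub at (526,344) and the bottle at (488,399). I'll enlarge both views.

```bash
python3 - <<'E'
import cv2
t=cv2.imread("top0raw.png")[170:280,190:360]; s=cv2.imread("side0raw.png")[130:240,240:350]
cv2.imwrite("pics/tc.png",cv2.resize(t,None,fx=4.7,fy=4.7,interpolation=cv2.INTER_CUBIC))
cv2.imwrite("pics/sc.png",cv2.resize(s,None,fx=5,fy=5,interpolation=cv2.INTER_CUBIC))
E
```

```text
(no output)
```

View pics/tc.png

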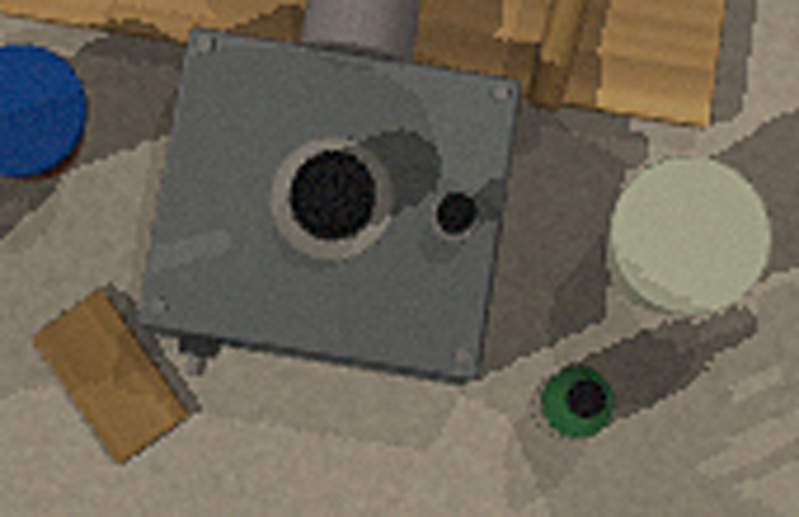

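View pics/sc.png

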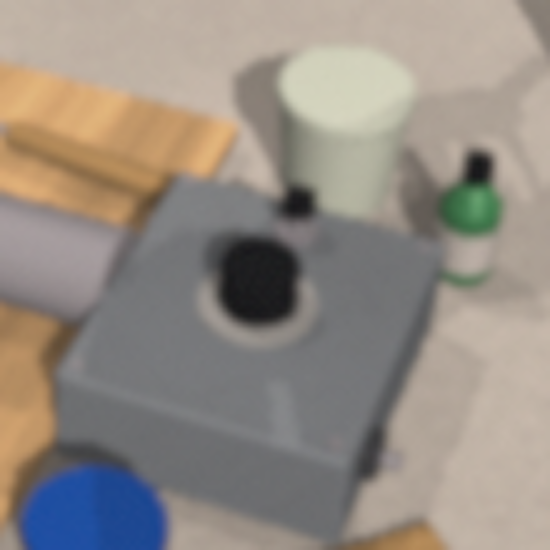

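The top crop shows the dial cap at (333,195), pin (456,212), and head-top corners (190,30), (518,80), (465,380), (143,325). In the side crop the dial cap is at about (258,280), the pin cap at (298,203), and head corners at (178,178), (440,245), (345,462), (60,375). I'll fit x, y and yaw from these.

```bash
cat > h.py <<'E'
import numpy as np, cv2
from cell import ctrl, viewer
from scipy.optimize import least_squares
P={n:viewer.camera_params(n) for n in("side","top")}
def proj(n,X):
    p=P[n];T=np.linalg.inv(p["world_from_camera"]);c=np.atleast_2d(X)@T[:3,:3].T+T[:3,3]
    s=c[:,:2]/c[:,2:];s=s*(1+p["k1"]*(s**2).sum(1,keepdims=True))
    return s*[p["fx"],p["fy"]]+[p["cx"],p["cy"]]
def at(n,u,z):  # pixel -> world at height z
    return least_squares(lambda v:(proj(n,[v[0],v[1],z])-u).ravel(),[.5,0]).x
def sil(n,x,y,z0,z1,r):
    a=np.linspace(0,2*np.pi,48);c=np.c_[x+r*np.cos(a),y+r*np.sin(a)]
    h=cv2.convexHull(np.vstack([proj(n,np.c_[c,0*a+z]) for z in(z0,z1)]).astype(np.float32))
    m=cv2.moments(h);return np.array([m["m10"],m["m01"]])/m["m00"]
E
python3 - <<'E'
from h import *
def blob(n,box,):
    im=cv2.imread(n+"0raw.png").max(2);x0,y0,x1,y1=box
    N,l,st,c=cv2.connectedComponentsWithStats((im[y0:y1,x0:x1]<45).astype(np.uint8))
    return [(s[4],cc+[x0,y0]) for s,cc in zip(st[1:],c[1:]) if s[4]>8]
bt=blob("top",(240,190,305,232));bs=blob("side",(270,160,310,200));print(bt,bs)
f=lambda c,o,k:(np.array(c)+.5)/k-.5+o
ct=f([(190,30),(518,80),(465,380),(143,325)],[190,170],4.7)
cs=f([(60,375),(178,178),(440,245),(345,462)],[240,130],5)
L=np.array([[.085,.095],[.085,-.095],[-.085,-.095],[-.085,.095]])
pick=lambda b,big:sorted(b,key=lambda t:-t[0])[0 if big else 1][1]
def res(v,full=False):
    x,y,a=v;R=np.array([[np.cos(a),-np.sin(a)],[np.sin(a),np.cos(a)]]);o=np.array([x,y])
    C=np.c_[L@R.T+o,[.07]*4];p=o+R@[0,-.068]
    r={}
    for n,b,c in(("top",bt,ct),("side",bs,cs)):
        r[n+"c"]=proj(n,C)-c;r[n+"d"]=sil(n,x,y,.074,.104,.022)-pick(b,1)
        r[n+"p"]=sil(n,*p,.086,.098,.011)-pick(b,0)
    if full:print({k:q.round(1).tolist() for k,q in r.items()},p)
    return np.concatenate([q.ravel()*(.5 if 'c' in k else 1) for k,q in r.items()])
s=least_squares(res,[.55,0,0],loss='soft_l1');print(s.x,np.degrees(s.x[2]));res(s.x,True)
t=lambda u:f(u,[190,170],4.7)
print("glaze",at("top",t((690,235)),.085),"bottle",at("top",t((586,398)),.09),"slip",at("top",t((25,110)),.07),"rod",at("top",t((195,368)),.044))
q=ctrl.get_obs();print(q["tool_pos"],cv2.Rodrigues(q["tool_rot"])[0].round(3))
E
```

```text
[(np.int32(268), array([260.35820896, 211.16044776])), (np.int32(58), array([286.70689655, 214.77586207]))] [(np.int32(17), array([299.23529412, 170.29411765])), (np.int32(185), array([291.15675676, 185.68648649]))]
[ 0.53640199  0.03964852 -0.13749667] -7.877978922937337
{'topc': [[-1.0, -1.5], [0.3, -1.0], [2.6, -0.6], [-2.1, -0.5]], 'topd': [-0.6, -0.7], 'topp': [-0.6, -0.2], 'sidec': [[-0.9, -0.6], [0.7, -2.4], [2.2, -1.3], [1.9, 0.4]], 'sided': [1.1, -0.4], 'sidep': [0.8, -0.5]} [ 0.52708164 -0.02770971]
glaze [ 0.51763737 -0.15752185] bottle [ 0.42817468 -0.0993694 ] slip [0.58213168 0.20971241] rod [0.44285993 0.11202633]
[ 0.25146393 -0.54412567  0.18816942] [[ 0.908  0.419 -0.001]
 [ 0.419 -0.908  0.002]
 [ 0.    -0.002 -1.   ]]
```

The dial is at about (0.536, 0.040) and the predicted rod position matches the measured one, so the fit is consistent. No roll is needed: q6 will be about +69° over the dial, which leaves room both ways. Moving over it with the jaws partly open, so they clear the pin.

Request:
send_rows([
  [3.15, -2.57, 0],
  [3.15, -2.57, 0],
  [3.15, -2.57, 0],
  [3.15, -2.57, 0],
  [3.15, -2.57, 0],
  [3.15, -2.57, 0],
  [3.15, -2.57, 0],
  [3.15, -2.57, 0],
  [3.15, -2.57, 0],
  [3.15, -2.57, 0],
  [3.15, -2.57, 0],
  [3.15, -2.57, 0],
  [3.15, -2.57, 0],
  [3.15, -2.57, 0],
  [3.15, -2.57, 0],
  [3.15, -2.57, 0],
], roll=[0, 0, 0, 0, 0, 0, 0, 0, 0, 0, 0, 0, 0, 0, 0, 0], jaw=0.33, grip_force=8)

```text
time_s: 2.1
tool_pos: [0.5369, 0.0413, 0.1887]
tool_rot: [-3.068, -0.675, 0.001]
ft_force: [-1.1, -0.7, 0.5]
opening: 0.665
grip_force: 0.0
```

Request:
send_rows([
  [0, 0, 2],
  [0, 0, 2],
  [0, 0, 2],
  [0, 0, 1.5],
  [0, 0, 1.2],
  [0, 0, 0.8],
  [0, 0, 0.4],
  [0, 0, 0],
], roll=[0, 0, 0, 0, 0, 0, 0, 0])

```text
time_s: 3.1
tool_pos: [0.5369, 0.04, 0.0903]
tool_rot: [3.068, 0.675, 0.0]
ft_force: [0.6, 0.1, -0.1]
opening: 0.667
grip_force: 0.0
```

```bash
python3 - <<'E'
from h import *
for n in("side","top"):
    im=viewer.read_camera(n)[:,:,::-1]
    c=proj(n,[.536,.04,.104])[0].astype(int);cr=im[c[1]-45:c[1]+45,c[0]-60:c[0]+60]
    cv2.imwrite(f"pics/{n}1.png",cv2.resize(cr,None,fx=5,fy=5,interpolation=cv2.INTER_CUBIC))
o=ctrl.get_obs();print(o["tool_pos"],o["q"],o["ft_force"],o["wrist_torque"])
E
```

```text
[0.53717512 0.04002064 0.09072626] [-2.08102534e-02  3.30496203e-02  1.77380287e+00 -2.54847221e-05
  1.33379908e+00  1.11711776e+00] [-0.39156349  0.60945538  0.81775529] [ 0.02800535 -0.03777664  0.04194253]
```

View pics/side1.png

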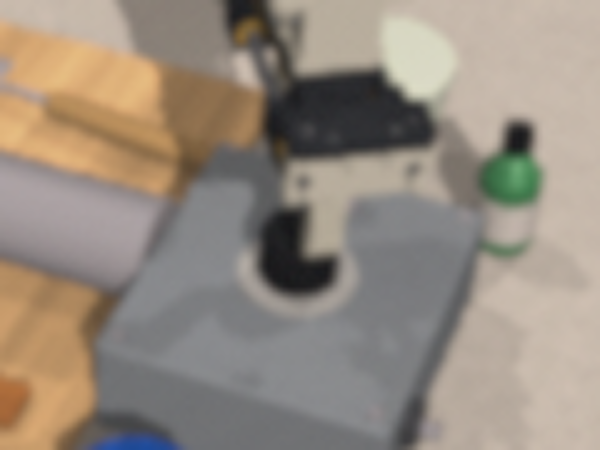

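The near finger (about (325,225)) stands in front of the cap (290,250), so the fingers straddle it. Closing gently to check the centring.

Request:
send_rows([
  [0, 0, 0],
  [0, 0, 0],
  [0, 0, 0],
  [0, 0, 0],
  [0, 0, 0],
  [0, 0, 0],
], roll=[0, 0, 0, 0, 0, 0], jaw=-1, grip_force=8)

```text
time_s: 3.95
tool_pos: [0.5367, 0.04, 0.0901]
tool_rot: [-3.068, -0.674, 0.0]
ft_force: [-0.8, 0.1, 0.7]
opening: 0.07
grip_force: 0.0
```

```bash
python3 - <<'E'
from h import *
o=ctrl.get_obs();print(o["tool_pos"],o["ft_force"],o["wrist_torque"],o["opening"],o["grip_force"])
E
```

```text
[0.53672169 0.03997769 0.09011341] [-0.77399792  0.11797576  0.65270877] [-0.02315542  0.0150485   0.01401612] 0.07026551297272032 0.0
```

```bash
python3 - <<'E'
from h import *
A=[]
for n in("side","top"):
    im=viewer.read_camera(n)[:,:,::-1]
    c=proj(n,[.536,.04,.104])[0].astype(int);cr=im[c[1]-60:c[1]+60,c[0]-40:c[0]+40].copy()
    A.append(cv2.resize(cr,None,fx=5,fy=5,interpolation=cv2.INTER_CUBIC))
    print(n,c,proj(n,[[.5367,.04,.082],[.5367,.04,.104]]))
cv2.imwrite("pics/b2.png",np.hstack(A)[:600,:800])
o=ctrl.get_obs();print(o["tool_pos"],o["opening"],o["grip_force"])
E
```

```text
side [292 181] [[291.91869844 187.12707368]
 [292.38958204 181.34824801]]
top [259 209] [[259.52147425 210.83694113]
 [259.71197011 209.59097593]]
[0.53673307 0.0399891  0.09011232] 0.01385485105883288 0.0
```

View pics/b2.png

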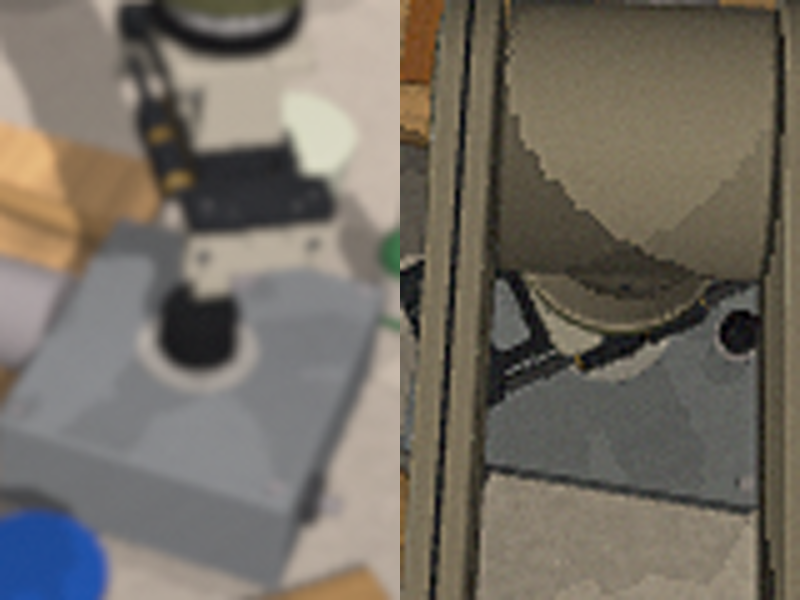

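The side crop shows the closed fingers ending at about (213,296), at the cap's top rear edge, so they aren't around the cap. I'll work out whether they are above it or behind it.

```bash
python3 - <<'E'
from h import *
o=ctrl.get_obs();R=cv2.Rodrigues(o["tool_rot"])[0];t=o["tool_pos"]
print(R.round(3))
for lab,p in dict(tip=[0,0,.008],openL=[0,-.031,.008],openR=[0,.031,.008],bodycorn1=[.0375,.094,-.076],b2=[-.0375,.094,-.076],b3=[.0375,-.094,-.076],b4=[-.0375,-.094,-.076]).items():
    X=t+R@np.array(p);a=proj("side",X)[0];b=proj("top",X)[0]
    print(lab,X.round(3),"sidecrop",((a-[252,121])*5).round(),"side1crop",((a-[232,136])*5).round(),"topcrop",((b-[219,149])*5+[400,0]).round())
for n,u in(("side",(291.2,185.7)),("top",(260.4,211.2))):print(at(n,u,.089),at(n,u,.06))
E
```

```text
[[ 0.908  0.419 -0.   ]
 [ 0.419 -0.908  0.   ]
 [-0.    -0.    -1.   ]]
tip [0.537 0.04  0.082] sidecrop [200. 330.] side1crop [300. 255.] topcrop [603. 309.]
openL [0.524 0.068 0.082] sidecrop [212. 369.] side1crop [312. 294.] topcrop [548. 333.]
openR [0.55  0.012 0.082] sidecrop [187. 294.] side1crop [287. 219.] topcrop [657. 285.]
bodycorn1 [ 0.61  -0.03   0.166] sidecrop [105. 117.] side1crop [205.  42.] topcrop [752. 137.]
b2 [ 0.542 -0.061  0.166] sidecrop [234. 104.] side1crop [334.  29.] topcrop [817. 277.]
b3 [0.531 0.141 0.166] sidecrop [179. 345.] side1crop [279. 270.] topcrop [395. 291.]
b4 [0.463 0.11  0.166] sidecrop [327. 327.] side1crop [427. 252.] topcrop [457. 435.]
[0.5387161  0.04220136] [0.54332219 0.01149931]
[0.5347924  0.03787014] [0.53897513 0.0372474 ]
```

The observed tips fit z≈0.11 rather than 0.082. The first side picture shows the open fingertips at about (625,93) and (645,110) on the 800-pixel scale, so I can check this against it.

```bash
python3 - <<'E'
from h import *
t=np.array([.25146,-.54413,.18817]);R=np.array([[.908,.419,0],[.419,-.908,0],[0,0,-1.]])
for dz in(.008,-.02):
  for y in(-.0465,.0465): print(dz,y,proj("side",t+R@[0,y,dz])*800/512)
a=cv2.imread("side0raw.png")[0:90,370:470]
cv2.imwrite("pics/h0.png",cv2.resize(a,None,fx=6,fy=6,interpolation=cv2.INTER_CUBIC))
for dz in(.008,-.02):
  print([((proj("side",t+R@[0,y,dz])-[370,0])*6).round() for y in(-.0465,-.064,.0465,.064)])
E
```

```text
0.008 -0.0465 [[636.85311615 126.94480919]]
0.008 0.0465 [[619.10185254 108.64576978]]
-0.02 -0.0465 [[640.02858215 115.60547905]]
-0.02 0.0465 [[621.86916756  97.64108762]]
[array([[226., 487.]]), array([[239., 502.]]), array([[157., 417.]]), array([[145., 405.]])]
[array([[238., 444.]]), array([[252., 458.]]), array([[168., 375.]]), array([[156., 363.]])]
```

View pics/h0.png

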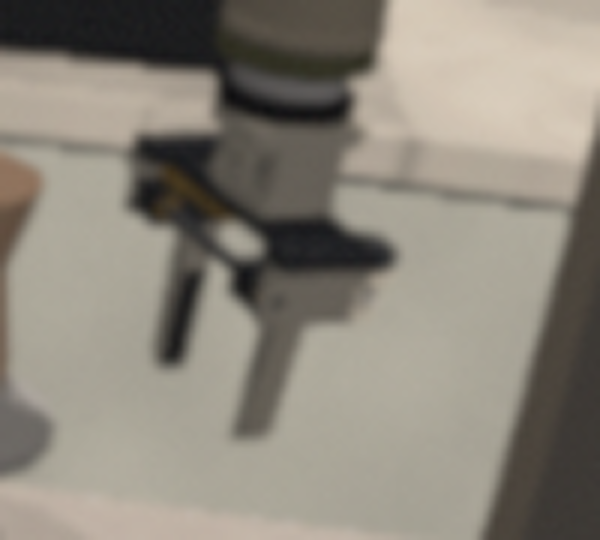

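In the start picture the tips are at (170,360) and (250,437), about 30 mm higher along the tool than the TCP plus 8 mm. The real fingertips therefore sit roughly 25–30 mm above what the reading implies. Reopening and descending in steps while watching the force.

Request:
send_rows([
  [0, 0, 0],
  [0, 0, 0],
  [0, 0, 0],
  [0, 0, 0],
  [0, 0, 0],
  [0, 0, 0.4],
  [0, 0, 0.4],
  [0, 0, 0.4],
  [0, 0, 0],
], roll=[0, 0, 0, 0, 0, 0, 0, 0, 0], jaw=0.33)

```text
time_s: 5.18
tool_pos: [0.5363, 0.04, 0.0775]
tool_rot: [-3.068, -0.675, 0.002]
ft_force: [-0.2, 0.0, 0.0]
opening: 0.663
grip_force: 0.0
```

Request:
send_rows([
  [0, 0, 0.4],
  [0, 0, 0.3],
  [0, 0, 0],
], roll=[0, 0, 0])

```text
time_s: 5.55
tool_pos: [0.5364, 0.04, 0.0707]
tool_rot: [-3.068, -0.674, 0.001]
ft_force: [0.9, -0.3, 0.6]
opening: 0.669
grip_force: 0.0
```

Request:
send_rows([
  [0, 0, 0.3],
  [0, 0, 0.3],
  [0, 0, 0],
], roll=[0, 0, 0])

```text
time_s: 5.92
tool_pos: [0.5364, 0.04, 0.0647]
tool_rot: [-3.068, -0.675, 0.001]
ft_force: [1.2, 0.2, 0.5]
opening: 0.666
grip_force: 0.0
```

There's no contact even with the nominal tip at 0.057, which is below the head's top, so the offset is confirmed. Closing gently.

Request:
send_rows([
  [0, 0, 0],
  [0, 0, 0],
  [0, 0, 0],
  [0, 0, 0],
  [0, 0, 0],
  [0, 0, 0],
], roll=[0, 0, 0, 0, 0, 0], jaw=-1, grip_force=8)

```text
time_s: 6.68
tool_pos: [0.5372, 0.0394, 0.0654]
tool_rot: [3.067, 0.674, 0.001]
ft_force: [2.7, -5.6, -1.2]
opening: 0.468
grip_force: 8.0
```

```bash
cat > s.py <<'E'
from h import *
o=ctrl.get_obs();R=cv2.Rodrigues(o["tool_rot"])[0]
print("t",round(o["time_s"],2),"pos",o["tool_pos"].round(4),"yaw",np.degrees(np.arctan2(R[1,0],R[0,0])).round(2),"F",o["ft_force"].round(2),"Ftool",(R.T@o["ft_force"]).round(2),"M",o["wrist_torque"].round(3),"tau6",o["joint_torque"][5].round(3),"open",round(o["opening"],3),"g",round(o["grip_force"],1),"q6",o["q"][5].round(3))
E
python3 s.py
```

```text
t 6.67 pos [0.5372 0.0394 0.0654] yaw 24.78 F [ 2.67 -5.61 -1.19] Ftool [0.07 6.21 1.19] M [-0.874 -0.324 -0.018] tau6 -0.002 open 0.468 g 8.0 q6 1.117
```

The opening of 0.468 is 43.5 mm, which is the cap. The dial sits about 1 mm further along tool +y, so I'll shift and then firm the grip.

Request:
send_rows([
  [0, 0.05, 0],
  [0, 0.05, 0],
  [0, 0, 0],
  [0, 0, 0],
], roll=[0, 0, 0, 0], grip_force=8)

```text
time_s: 7.18
tool_pos: [0.5373, 0.0392, 0.0654]
tool_rot: [-3.068, -0.675, -0.0]
ft_force: [0.3, -1.2, 3.7]
opening: 0.469
grip_force: 8.0
```

Request:
send_rows([
  [0, 0, 0],
  [0, 0, 0],
  [0, 0, 0],
], roll=[0, 0, 0], grip_force=45)

```text
time_s: 7.55
tool_pos: [0.5373, 0.0392, 0.0654]
tool_rot: [-3.068, -0.675, -0.0]
ft_force: [-1.3, -1.2, 5.4]
opening: 0.461
grip_force: 45.0
```

```bash
python3 s.py
```

```text
t 7.55 pos [0.5373 0.0392 0.0654] yaw 24.8 F [-1.28 -1.19  5.39] Ftool [-1.65  0.54 -5.39] M [-0.055  0.179 -0.022] tau6 0.003 open 0.461 g 45.0 q6 1.115
```

Request:
send_rows([
  [0, 0, 0],
  [0, 0, 0],
  [0, 0, 0],
], roll=[-2, -2, 0])

```text
time_s: 7.92
tool_pos: [0.5373, 0.0392, 0.0653]
tool_rot: [-3.043, -0.782, -0.0]
ft_force: [0.2, -0.5, 4.4]
opening: 0.462
grip_force: 45.0
```

```bash
python3 s.py
```

```text
t 7.92 pos [0.5373 0.0392 0.0653] yaw 28.83 F [ 0.17 -0.51  4.39] Ftool [-0.1   0.53 -4.39] M [-0.051  0.17  -0.008] tau6 -0.303 open 0.462 g 45.0 q6 1.045
```

Request:
send_rows([
  [0, 0, 0],
  [0, 0, 0],
  [0, 0, 0],
], roll=[-2, -2, 0])

```text
time_s: 8.3
tool_pos: [0.5373, 0.0392, 0.0654]
tool_rot: [-3.014, -0.887, -0.0]
ft_force: [0.0, -1.1, 4.0]
opening: 0.463
grip_force: 45.0
```

```bash
python3 s.py
```

```text
t 8.3 pos [0.5373 0.0392 0.0654] yaw 32.82 F [ 0.04 -1.07  4.02] Ftool [-0.55  0.92 -4.02] M [-0.086  0.135 -0.201] tau6 -0.449 open 0.463 g 45.0 q6 0.975
```

Request:
send_rows([
  [0, 0, 0],
  [0, 0, 0],
], roll=[-3, 0])

```text
time_s: 8.55
tool_pos: [0.5373, 0.0392, 0.0653]
tool_rot: [-2.989, -0.967, -0.0]
ft_force: [-0.4, -1.5, 5.9]
opening: 0.459
grip_force: 45.0
```

```bash
python3 s.py
```

```text
t 8.55 pos [0.5373 0.0392 0.0653] yaw 35.84 F [-0.43 -1.48  5.93] Ftool [-1.21  0.95 -5.93] M [-0.088  0.151  0.028] tau6 -0.433 open 0.459 g 45.0 q6 0.923
```

Request:
send_rows([
  [0, 0, 0],
  [0, 0, 0],
], roll=[-3, 0])

```text
time_s: 8.8
tool_pos: [0.5373, 0.0391, 0.0653]
tool_rot: [2.963, 1.044, 0.001]
ft_force: [-1.1, -1.0, 5.2]
opening: 0.458
grip_force: 45.0
```

```bash
python3 s.py
```

```text
t 8.8 pos [0.5373 0.0391 0.0653] yaw 38.82 F [-1.15 -0.96  5.24] Ftool [-1.49  0.03 -5.24] M [-0.112  0.125  0.034] tau6 -0.474 open 0.458 g 45.0 q6 0.871
```

Request:
send_rows([
  [0, 0, 0],
  [0, 0, 0],
], roll=[-3, 0])

```text
time_s: 9.05
tool_pos: [0.5373, 0.0391, 0.0654]
tool_rot: [2.935, 1.121, 0.001]
ft_force: [-0.1, -1.3, 5.6]
opening: 0.46
grip_force: 45.0
```

```bash
python3 s.py
```

```text
t 9.05 pos [0.5373 0.0391 0.0654] yaw 41.81 F [-0.08 -1.35  5.64] Ftool [-0.96  0.95 -5.64] M [-0.147  0.062 -0.032] tau6 -0.459 open 0.46 g 45.0 q6 0.818
```

Request:
send_rows([
  [0, 0, 0],
  [0, 0, 0],
], roll=[-3, 0])

```text
time_s: 9.3
tool_pos: [0.5373, 0.0391, 0.0653]
tool_rot: [2.904, 1.197, 0.0]
ft_force: [0.0, -1.2, 5.5]
opening: 0.459
grip_force: 45.0
```

```bash
python3 s.py
```

```text
t 9.3 pos [0.5373 0.0391 0.0653] yaw 44.8 F [ 0.03 -1.2   5.48] Ftool [-0.83  0.88 -5.48] M [-0.174  0.114 -0.113] tau6 -0.558 open 0.459 g 45.0 q6 0.766
```

Mz gives a clean reading. One click has passed at yaw ~34°, and the ccw-contact notches fall at about 29, 41, 53, 65 and 77°. Continuing to just past 53.

Request:
send_rows([
  [0, 0, 0],
  [0, 0, 0],
], roll=[-3, 0])

```text
time_s: 9.55
tool_pos: [0.5373, 0.039, 0.0653]
tool_rot: [2.872, 1.273, 0.0]
ft_force: [-0.2, -0.8, 5.5]
opening: 0.456
grip_force: 45.0
```

```bash
python3 s.py
```

```text
t 9.55 pos [0.5373 0.039  0.0653] yaw 47.81 F [-0.25 -0.82  5.46] Ftool [-0.78  0.37 -5.46] M [-0.15   0.115 -0.014] tau6 -0.433 open 0.456 g 45.0 q6 0.714
```

Request:
send_rows([
  [0, 0, 0],
  [0, 0, 0],
], roll=[-3, 0])

```text
time_s: 9.8
tool_pos: [0.5374, 0.039, 0.0653]
tool_rot: [2.838, 1.347, 0.001]
ft_force: [-0.6, -1.3, 5.0]
opening: 0.457
grip_force: 45.0
```

```bash
python3 s.py
```

```text
t 9.8 pos [0.5374 0.039  0.0653] yaw 50.77 F [-0.64 -1.3   5.01] Ftool [-1.41  0.33 -5.01] M [-0.265  0.066 -0.025] tau6 -0.547 open 0.457 g 45.0 q6 0.662
```

Request:
send_rows([
  [0, 0, 0],
  [0, 0, 0],
], roll=[-3, 0])

```text
time_s: 10.05
tool_pos: [0.5374, 0.039, 0.0654]
tool_rot: [2.802, 1.42, 0.001]
ft_force: [1.0, -2.1, 4.6]
opening: 0.459
grip_force: 45.0
```

```bash
python3 s.py
```

```text
t 10.05 pos [0.5374 0.039  0.0654] yaw 53.75 F [ 0.96 -2.11  4.64] Ftool [-1.13  2.03 -4.63] M [-0.294  0.028 -0.022] tau6 -0.448 open 0.459 g 45.0 q6 0.61
```

Request:
send_rows([
  [0, 0, 0],
  [0, 0, 0],
], roll=[-2, 0])

```text
time_s: 10.3
tool_pos: [0.5374, 0.039, 0.0653]
tool_rot: [2.777, 1.468, 0.001]
ft_force: [0.5, -2.3, 5.2]
opening: 0.454
grip_force: 45.0
```

```bash
python3 s.py
```

```text
t 10.3 pos [0.5374 0.039  0.0653] yaw 55.71 F [ 0.49 -2.25  5.15] Ftool [-1.58  1.67 -5.15] M [-0.294  0.072 -0.327] tau6 -0.603 open 0.454 g 45.0 q6 0.576
```

Request:
send_rows([
  [0, 0, 0],
  [0, 0, 0],
], roll=[-1, 0])

```text
time_s: 10.55
tool_pos: [0.5374, 0.039, 0.0654]
tool_rot: [2.765, 1.491, 0.001]
ft_force: [-0.4, -2.7, 5.7]
opening: 0.46
grip_force: 45.0
```

```bash
python3 s.py
```

```text
t 10.55 pos [0.5374 0.039  0.0654] yaw 56.69 F [-0.43 -2.66  5.67] Ftool [-2.46  1.11 -5.67] M [-0.303  0.036 -0.367] tau6 -0.502 open 0.46 g 45.0 q6 0.559
```

Request:
send_rows([
  [0, 0, 0],
  [0, 0, 0],
], roll=[-0.7, 0])

```text
time_s: 10.8
tool_pos: [0.5374, 0.039, 0.0653]
tool_rot: [2.756, 1.508, 0.001]
ft_force: [0.1, -0.8, 5.7]
opening: 0.457
grip_force: 45.0
```

```bash
python3 s.py
```

```text
t 10.8 pos [0.5374 0.039  0.0653] yaw 57.38 F [ 0.13 -0.78  5.66] Ftool [-0.58  0.53 -5.66] M [-0.314  0.039 -0.391] tau6 -0.489 open 0.457 g 45.0 q6 0.547
```

Request:
send_rows([
  [0, 0, 0],
  [0, 0, 0],
], roll=[-0.8, 0])

```text
time_s: 11.05
tool_pos: [0.5374, 0.039, 0.0653]
tool_rot: [2.745, 1.528, 0.001]
ft_force: [0.7, -2.0, 4.9]
opening: 0.458
grip_force: 45.0
```

```bash
python3 s.py
```

```text
t 11.05 pos [0.5374 0.039  0.0653] yaw 58.21 F [ 0.74 -1.97  4.85] Ftool [-1.29  1.67 -4.85] M [-0.303 -0.02  -0.423] tau6 -0.528 open 0.458 g 45.0 q6 0.532
```

Request:
send_rows([
  [0, 0, 0],
  [0, 0, 0],
], roll=[-0.4, 0])

```text
time_s: 11.3
tool_pos: [0.5375, 0.039, 0.0654]
tool_rot: [2.739, 1.537, 0.001]
ft_force: [0.4, -1.7, 4.6]
opening: 0.461
grip_force: 45.0
```

```bash
python3 s.py
```

```text
t 11.3 pos [0.5375 0.039  0.0654] yaw 58.6 F [ 0.37 -1.65  4.58] Ftool [-1.22  1.18 -4.58] M [-0.256 -0.005 -0.483] tau6 -0.504 open 0.461 g 45.0 q6 0.525
```

Torque is at 0.42–0.48 N m with no drop, so this is the home stop, about 3.5 mm in. Holding briefly, then turning clockwise through the spring-back and free play, counting clicks.

Request:
send_rows([
  [0, 0, 0],
  [0, 0, 0],
  [0, 0, 0],
], roll=[0, 0, 0])

```text
time_s: 11.68
tool_pos: [0.5375, 0.039, 0.0654]
tool_rot: [2.739, 1.537, 0.001]
ft_force: [0.2, -2.5, 4.1]
opening: 0.458
grip_force: 45.0
```

```bash
python3 s.py
```

```text
t 11.68 pos [0.5375 0.039  0.0654] yaw 58.59 F [ 0.19 -2.51  4.09] Ftool [-2.04  1.47 -4.09] M [-0.304  0.055 -0.471] tau6 -0.447 open 0.458 g 45.0 q6 0.525
```

Request:
send_rows([
  [0, 0, 0],
  [0, 0, 0],
  [0, 0, 0],
  [0, 0, 0],
], roll=[2, 2, 2, 0])

```text
time_s: 12.18
tool_pos: [0.5374, 0.039, 0.0653]
tool_rot: [2.816, 1.392, 0.001]
ft_force: [0.7, -1.8, 5.5]
opening: 0.463
grip_force: 45.0
```

```bash
python3 s.py
```

```text
t 12.18 pos [0.5374 0.039  0.0653] yaw 52.6 F [ 0.72 -1.82  5.46] Ftool [-1.01  1.68 -5.46] M [-0.278  0.097 -0.011] tau6 0.302 open 0.463 g 45.0 q6 0.63
```

Request:
send_rows([
  [0, 0, 0],
  [0, 0, 0],
  [0, 0, 0],
], roll=[2, 2, 0])

```text
time_s: 12.55
tool_pos: [0.5374, 0.039, 0.0653]
tool_rot: [2.863, 1.293, 0.001]
ft_force: [0.3, -2.0, 5.4]
opening: 0.462
grip_force: 45.0
```

```bash
python3 s.py
```

```text
t 12.55 pos [0.5374 0.039  0.0653] yaw 48.6 F [ 0.33 -1.96  5.38] Ftool [-1.25  1.54 -5.38] M [-0.294  0.122 -0.003] tau6 0.301 open 0.462 g 45.0 q6 0.7
```

Request:
send_rows([
  [0, 0, 0],
  [0, 0, 0],
], roll=[2, 0])

```text
time_s: 12.8
tool_pos: [0.5373, 0.0391, 0.0653]
tool_rot: [2.885, 1.243, 0.0]
ft_force: [0.1, -1.1, 5.9]
opening: 0.46
grip_force: 45.0
```

```bash
python3 s.py
```

```text
t 12.8 pos [0.5373 0.0391 0.0653] yaw 46.62 F [ 0.08 -1.14  5.92] Ftool [-0.77  0.84 -5.92] M [-0.232  0.126  0.252] tau6 0.516 open 0.46 g 45.0 q6 0.735
```

Request:
send_rows([
  [0, 0, 0],
  [0, 0, 0],
], roll=[2, 0])

```text
time_s: 13.05
tool_pos: [0.5373, 0.0391, 0.0653]
tool_rot: [2.906, 1.192, 0.0]
ft_force: [0.7, -1.5, 6.8]
opening: 0.459
grip_force: 45.0
```

```bash
python3 s.py
```

```text
t 13.05 pos [0.5373 0.0391 0.0653] yaw 44.62 F [ 0.69 -1.49  6.83] Ftool [-0.55  1.55 -6.83] M [-0.2    0.095  0.142] tau6 0.436 open 0.459 g 45.0 q6 0.77
```

Request:
send_rows([
  [0, 0, 0],
  [0, 0, 0],
], roll=[2, 0])

```text
time_s: 13.3
tool_pos: [0.5373, 0.0391, 0.0653]
tool_rot: [2.927, 1.141, 0.0]
ft_force: [-0.3, -1.4, 5.3]
opening: 0.461
grip_force: 45.0
```

```bash
python3 s.py
```

```text
t 13.3 pos [0.5373 0.0391 0.0653] yaw 42.61 F [-0.29 -1.4   5.32] Ftool [-1.16  0.84 -5.32] M [-0.224  0.109  0.067] tau6 0.321 open 0.461 g 45.0 q6 0.805
```

Request:
send_rows([
  [0, 0, 0],
  [0, 0, 0],
], roll=[2, 0])

```text
time_s: 13.55
tool_pos: [0.5373, 0.0391, 0.0654]
tool_rot: [2.946, 1.09, 0.001]
ft_force: [-0.8, -2.0, 5.8]
opening: 0.46
grip_force: 45.0
```

```bash
python3 s.py
```

```text
t 13.55 pos [0.5373 0.0391 0.0654] yaw 40.6 F [-0.82 -2.05  5.84] Ftool [-1.96  1.02 -5.84] M [-0.2    0.106 -0.035] tau6 0.29 open 0.46 g 45.0 q6 0.84
```

Request:
send_rows([
  [0, 0, 0],
  [0, 0, 0],
], roll=[2, 0])

```text
time_s: 13.8
tool_pos: [0.5373, 0.0391, 0.0653]
tool_rot: [2.965, 1.038, 0.0]
ft_force: [0.1, -1.2, 5.1]
opening: 0.459
grip_force: 45.0
```

```bash
python3 s.py
```

```text
t 13.8 pos [0.5373 0.0391 0.0653] yaw 38.6 F [ 0.05 -1.19  5.14] Ftool [-0.7   0.97 -5.14] M [-0.155  0.151  0.018] tau6 0.291 open 0.459 g 45.0 q6 0.874
```

Home contact clockwise is at ~48.4°, with the peak 2° later. The next peaks should come near 34.5, 22.5, 10.5 and −1.5, with the fifth notch at about −11.6. I'll check each peak.

Request:
send_rows([
  [0, 0, 0],
  [0, 0, 0],
  [0, 0, 0],
], roll=[2, 2, 0])

```text
time_s: 14.18
tool_pos: [0.5373, 0.0392, 0.0653]
tool_rot: [2.999, 0.935, 0.0]
ft_force: [0.5, -1.3, 6.4]
opening: 0.463
grip_force: 45.0
```

```bash
python3 s.py
```

```text
t 14.18 pos [0.5373 0.0392 0.0653] yaw 34.62 F [ 0.54 -1.32  6.41] Ftool [-0.31  1.39 -6.41] M [-0.132  0.106  0.217] tau6 0.528 open 0.463 g 45.0 q6 0.944
```

Request:
send_rows([
  [0, 0, 0],
  [0, 0, 0],
  [0, 0, 0],
  [0, 0, 0],
  [0, 0, 0],
], roll=[2, 2, 2, 3, 0])

```text
time_s: 14.8
tool_pos: [0.5373, 0.0393, 0.0654]
tool_rot: [-3.063, -0.696, -0.0]
ft_force: [-0.4, -0.7, 5.6]
opening: 0.463
grip_force: 45.0
```

```bash
python3 s.py
```

```text
t 14.8 pos [0.5373 0.0393 0.0654] yaw 25.59 F [-0.43 -0.69  5.58] Ftool [-0.69  0.44 -5.58] M [-0.073  0.153 -0.001] tau6 0.45 open 0.463 g 45.0 q6 1.102
```

Request:
send_rows([
  [0, 0, 0],
  [0, 0, 0],
  [0, 0, 0],
], roll=[1.5, 1.5, 0])

```text
time_s: 15.18
tool_pos: [0.5373, 0.0393, 0.0653]
tool_rot: [-3.08, -0.616, -0.0]
ft_force: [-0.3, -1.8, 6.8]
opening: 0.457
grip_force: 45.0
```

```bash
python3 s.py
```

```text
t 15.18 pos [0.5373 0.0393 0.0653] yaw 22.63 F [-0.29 -1.84  6.75] Ftool [-0.97  1.59 -6.75] M [-0.064  0.16   0.166] tau6 0.454 open 0.457 g 45.0 q6 1.153
```

Request:
send_rows([
  [0, 0, 0],
  [0, 0, 0],
  [0, 0, 0],
  [0, 0, 0],
  [0, 0, 0],
], roll=[2, 2, 2, 3, 0])

```text
time_s: 15.8
tool_pos: [0.5373, 0.0394, 0.0654]
tool_rot: [-3.119, -0.372, -0.0]
ft_force: [-0.7, -1.3, 5.3]
opening: 0.46
grip_force: 45.0
```

```bash
python3 s.py
```

```text
t 15.8 pos [0.5373 0.0394 0.0654] yaw 13.59 F [-0.72 -1.34  5.27] Ftool [-1.02  1.14 -5.27] M [ 0.022  0.054 -0.032] tau6 0.45 open 0.46 g 45.0 q6 1.311
```

Request:
send_rows([
  [0, 0, 0],
  [0, 0, 0],
  [0, 0, 0],
], roll=[1.5, 1.5, 0])

```text
time_s: 16.18
tool_pos: [0.5372, 0.0394, 0.0653]
tool_rot: [-3.128, -0.291, -0.0]
ft_force: [-0.6, -0.2, 5.7]
opening: 0.46
grip_force: 45.0
```

```bash
python3 s.py
```

```text
t 16.18 pos [0.5372 0.0394 0.0653] yaw 10.63 F [-0.58 -0.17  5.75] Ftool [-0.6   0.06 -5.75] M [0.122 0.122 0.256] tau6 0.452 open 0.46 g 45.0 q6 1.363
```

Request:
send_rows([
  [0, 0, 0],
  [0, 0, 0],
  [0, 0, 0],
  [0, 0, 0],
  [0, 0, 0],
], roll=[2, 2, 2, 3, 0])

```text
time_s: 16.8
tool_pos: [0.5373, 0.0395, 0.0654]
tool_rot: [-3.141, -0.044, -0.0]
ft_force: [-0.0, -0.9, 4.9]
opening: 0.457
grip_force: 45.0
```

```bash
python3 s.py
```

```text
t 16.8 pos [0.5373 0.0395 0.0654] yaw 1.59 F [-0.02 -0.88  4.93] Ftool [-0.04  0.88 -4.93] M [ 0.16   0.119 -0.03 ] tau6 0.45 open 0.457 g 45.0 q6 1.521
```

Request:
send_rows([
  [0, 0, 0],
  [0, 0, 0],
  [0, 0, 0],
], roll=[1.5, 1.5, 0])

```text
time_s: 17.18
tool_pos: [0.5373, 0.0395, 0.0653]
tool_rot: [-3.141, 0.037, -0.0]
ft_force: [0.4, 0.9, 5.7]
opening: 0.461
grip_force: 45.0
```

```bash
python3 s.py
```

```text
t 17.18 pos [0.5373 0.0395 0.0653] yaw -1.36 F [0.43 0.89 5.66] Ftool [ 0.41 -0.91 -5.65] M [0.19  0.118 0.262] tau6 0.454 open 0.461 g 45.0 q6 1.572
```

All five peaks came on schedule, and this is the fifth. Turning 8° more into the fifth notch, short of the sixth, then releasing with a small opening that clears the pin and lifting.

Request:
send_rows([
  [0, 0, 0],
  [0, 0, 0],
  [0, 0, 0],
  [0, 0, 0],
  [0, 0, 0],
  [0, 0, 0],
], roll=[2, 2, 2, 2, 0, 0])

```text
time_s: 17.92
tool_pos: [0.5373, 0.0396, 0.0653]
tool_rot: [-3.13, 0.256, -0.0]
ft_force: [-0.6, -0.4, 5.7]
opening: 0.461
grip_force: 45.0
```

```bash
python3 s.py
```

```text
t 17.93 pos [0.5373 0.0396 0.0653] yaw -9.36 F [-0.57 -0.4   5.73] Ftool [-0.49  0.48 -5.73] M [ 0.235  0.101 -0.012] tau6 0.007 open 0.461 g 45.0 q6 1.712
```

Request:
send_rows([
  [0, 0, 0],
  [0, 0, 0],
  [0, 0, 0],
  [0, 0, 0],
  [0, 0, -0.5],
  [0, 0, -1],
  [0, 0, -1.5],
  [0, 0, -1.5],
  [0, 0, -1],
  [0, 0, 0],
], roll=[0, 0, 0, 0, 0, 0, 0, 0, 0, 0], jaw=0.2, grip_force=20)

```text
time_s: 19.18
tool_pos: [0.5381, 0.0391, 0.1216]
tool_rot: [-3.131, 0.255, -0.004]
ft_force: [-0.2, 0.2, 0.8]
opening: 0.6
grip_force: 0.0
```

```bash
python3 s.py
```

```text
t 19.18 pos [0.5381 0.0391 0.1216] yaw -9.3 F [-0.16  0.2   0.76] Ftool [-0.19 -0.17 -0.76] M [ 0.028 -0.004  0.023] tau6 0.0 open 0.6 g 0.0 q6 1.711
```

Request:
send_rows([
  [0.1, 1, 0],
  [0, 1.75, 0],
  [0, 1.75, 0],
  [0, 1.25, 0],
  [0, 1, 0],
  [0, 0, 0],
  [0, 0, 0.8],
  [0, 0, 0.8],
  [0, 0, 0.4],
  [0, 0, 0],
], roll=[0, 0, 0, 0, 0, 0, 0, 0, 0, 0], jaw=-1)

```text
time_s: 20.42
tool_pos: [0.5268, -0.0273, 0.0994]
tool_rot: [-3.131, 0.254, 0.002]
ft_force: [-0.7, -0.1, 0.8]
opening: 0.006
grip_force: 0.0
```

```bash
python3 s.py; python3 - <<'E'
from h import *
im=viewer.read_camera("side")[:,:,::-1]
c=proj("side",[.528,-.028,.098])[0].astype(int);print(c)
cv2.imwrite("pics/p1.png",cv2.resize(im[c[1]-35:c[1]+45,c[0]-50:c[0]+50],None,fx=6,fy=6,interpolation=cv2.INTER_CUBIC))
E
```

```text
t 20.43 pos [ 0.5268 -0.0273  0.0994] yaw -9.28 F [-0.65 -0.08  0.79] Ftool [-0.63  0.18 -0.79] M [-0.029  0.018 -0.024] tau6 0.001 open 0.006 g 0.0 q6 1.584
[299 168]
```

View pics/p1.png

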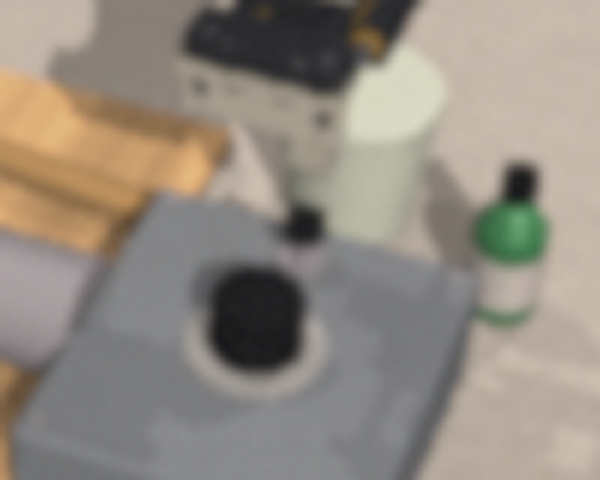

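The closed fingertips at (313,172) hang about 24 mm above the pin cap at (303,210), and slightly towards −x. The tubs and bottle haven't moved. Descending, then pressing in small steps.

Request:
send_rows([
  [0.15, 0, 0.6],
  [0, 0, 0.6],
  [0, 0, 0.5],
  [0, 0, 0],
], roll=[0, 0, 0, 0])

```text
time_s: 20.98
tool_pos: [0.5281, -0.0279, 0.0824]
tool_rot: [-3.131, 0.255, 0.002]
ft_force: [0.1, 0.0, -0.1]
opening: 0.005
grip_force: 0.0
```

Request:
send_rows([
  [0, 0, 0.3],
  [0, 0, 0],
], roll=[0, 0])

```text
time_s: 21.22
tool_pos: [0.5286, -0.0279, 0.08]
tool_rot: [-3.131, 0.255, 0.0]
ft_force: [0.0, -0.8, 0.4]
opening: 0.002
grip_force: 0.0
```

Request:
send_rows([
  [0, 0, 0.3],
  [0, 0, 0],
], roll=[0, 0])

```text
time_s: 21.48
tool_pos: [0.5285, -0.0279, 0.0769]
tool_rot: [-3.131, 0.255, 0.001]
ft_force: [-0.4, -0.5, 0.5]
opening: 0.006
grip_force: 0.0
```

Request:
send_rows([
  [0, 0, 0.3],
  [0, 0, 0],
], roll=[0, 0])

```text
time_s: 21.72
tool_pos: [0.5285, -0.0279, 0.0738]
tool_rot: [-3.131, 0.255, 0.001]
ft_force: [-0.5, -0.8, 1.3]
opening: 0.003
grip_force: 0.0
```

Request:
send_rows([
  [0, 0, 0.2],
  [0, 0, 0],
], roll=[0, 0])

```text
time_s: 21.98
tool_pos: [0.5286, -0.0279, 0.0719]
tool_rot: [-3.131, 0.255, 0.001]
ft_force: [0.2, -0.0, 0.1]
opening: 0.005
grip_force: 0.0
```

Request:
send_rows([
  [0, 0, 0.2],
  [0, 0, 0],
], roll=[0, 0])

```text
time_s: 22.22
tool_pos: [0.5286, -0.0279, 0.0699]
tool_rot: [-3.131, 0.255, 0.0]
ft_force: [1.1, 0.5, 0.2]
opening: 0.005
grip_force: 0.0
```

Request:
send_rows([
  [0, 0, 0.2],
  [0, 0, 0],
], roll=[0, 0])

```text
time_s: 22.48
tool_pos: [0.5287, -0.0279, 0.0681]
tool_rot: [-3.131, 0.255, 0.0]
ft_force: [0.1, 0.0, 0.4]
opening: 0.007
grip_force: 0.0
```

Request:
send_rows([
  [0, 0, 0.2],
  [0, 0, 0],
], roll=[0, 0])

```text
time_s: 22.72
tool_pos: [0.5287, -0.0279, 0.066]
tool_rot: [-3.131, 0.255, -0.0]
ft_force: [0.4, -0.5, -0.1]
opening: 0.007
grip_force: 0.1
```

Request:
send_rows([
  [0, 0, 0.2],
  [0, 0, 0],
], roll=[0, 0])

```text
time_s: 22.98
tool_pos: [0.5287, -0.0279, 0.0639]
tool_rot: [-3.131, 0.255, 0.0]
ft_force: [0.2, 0.3, 0.1]
opening: 0.007
grip_force: 0.0
```

Request:
send_rows([
  [0, 0, 0.2],
  [0, 0, 0],
], roll=[0, 0])

```text
time_s: 23.22
tool_pos: [0.5286, -0.0279, 0.0619]
tool_rot: [-3.131, 0.255, 0.0]
ft_force: [0.4, 0.4, 1.1]
opening: 0.003
grip_force: 0.1
```

Request:
send_rows([
  [0, 0, 0.2],
  [0, 0, 0],
], roll=[0, 0])

```text
time_s: 23.48
tool_pos: [0.5287, -0.0279, 0.0599]
tool_rot: [-3.131, 0.255, 0.0]
ft_force: [0.1, -0.2, 0.4]
opening: 0.002
grip_force: 0.0
```

```bash
python3 s.py; python3 - <<'E'
from h import *
im=viewer.read_camera("side")[:,:,::-1]
c=[299,168]
cv2.imwrite("pics/p2.png",cv2.resize(im[c[1]-35:c[1]+45,c[0]-50:c[0]+50],None,fx=6,fy=6,interpolation=cv2.INTER_CUBIC))
E
```

```text
t 23.48 pos [ 0.5287 -0.0279  0.0599] yaw -9.3 F [ 0.11 -0.15  0.39] Ftool [ 0.14  0.13 -0.39] M [0.059 0.037 0.007] tau6 0.0 open 0.002 g 0.0 q6 1.583
```

View pics/p2.png

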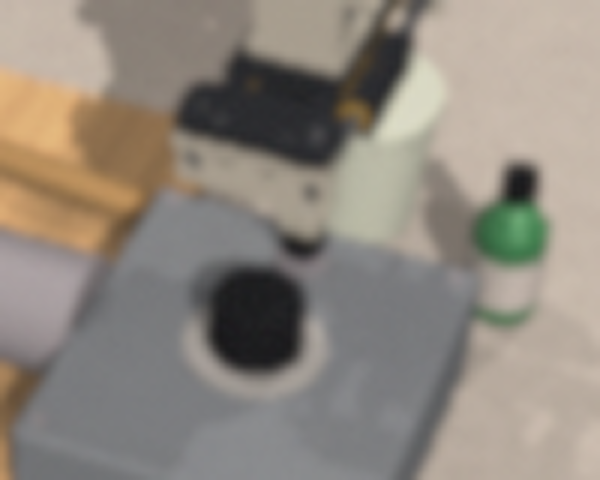

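Compared with before, the cap's visible bottom edge has dropped from y≈243 to ≈255, so the pin is already being pushed down. The force relaxes in the rest rows. Continuing to the bottom.

Request:
send_rows([
  [0, 0, 0.15],
], roll=[0])

```text
time_s: 23.65
tool_pos: [0.5287, -0.0279, 0.0587]
tool_rot: [3.131, -0.255, -0.0]
ft_force: [-1.3, -0.4, 3.3]
opening: 0.005
grip_force: 1.1
```

Request:
send_rows([
  [0, 0, 0.15],
], roll=[0])

```text
time_s: 23.78
tool_pos: [0.5287, -0.0279, 0.0571]
tool_rot: [3.131, -0.255, -0.0]
ft_force: [-1.5, 0.5, 2.6]
opening: 0.004
grip_force: 1.1
```

Request:
send_rows([
  [0, 0, 0.15],
], roll=[0])

```text
time_s: 23.9
tool_pos: [0.5289, -0.0279, 0.0566]
tool_rot: [3.131, -0.255, 0.0]
ft_force: [-9.7, 1.8, 18.5]
opening: 0.007
grip_force: 9.4
```

Request:
send_rows([
  [0, 0, 0.1],
], roll=[0])

```text
time_s: 24.02
tool_pos: [0.529, -0.028, 0.0566]
tool_rot: [3.131, -0.255, 0.001]
ft_force: [-12.0, 2.4, 24.4]
opening: 0.002
grip_force: 12.1
```

```bash
python3 s.py
```

```text
t 24.02 pos [ 0.529  -0.028   0.0566] yaw -9.3 F [-11.96   2.42  24.41] Ftool [-12.19  -0.45 -24.41] M [ 0.251  2.216 -0.035] tau6 -0.001 open 0.002 g 12.1 q6 1.583
```

It hit a hard stop at 24 N. Backing off and checking the pin's height.

Request:
send_rows([
  [0, 0, -0.3],
  [0, 0, -0.8],
  [0, 0, -1.5],
  [0, 0, -2],
  [0, 0, -2],
  [0, 0, -2],
  [-3, 0, -1],
  [-5, 0, 0],
  [-5, 0, 0],
  [-2, 0, 0],
  [0, 0, 0],
], roll=[0, 0, 0, 0, 0, 0, 0, 0, 0, 0, 0])

```text
time_s: 25.4
tool_pos: [0.3806, -0.0036, 0.1517]
tool_rot: [3.131, -0.254, 0.004]
ft_force: [0.4, 0.1, 0.3]
opening: 0.006
grip_force: 0.0
```

```bash
python3 s.py; python3 - <<'E'
from h import *
im=viewer.read_camera("side")[:,:,::-1];tp=viewer.read_camera("top")[:,:,::-1];cv2.imwrite("side9raw.png",im)
old=cv2.imread("side0raw.png")
print("pix dz",proj("side",[[.5275,-.0285,.098],[.5275,-.0285,.094],[.5275,-.0285,.086]]))
f=lambda a:cv2.resize(a[150:200,270:335],None,fx=6,fy=6,interpolation=cv2.INTER_CUBIC)
cv2.imwrite("pics/p3.png",np.vstack([np.hstack([f(old),f(im)]),cv2.resize(tp[160:270,180:396],(780,300))]))
E
```

```text
t 25.4 pos [ 0.3806 -0.0036  0.1517] yaw -9.29 F [0.39 0.14 0.33] Ftool [ 0.37 -0.2  -0.32] M [ 0.078 -0.032 -0.058] tau6 0.009 open 0.006 g 0.0 q6 1.589
pix dz [[300.07976761 168.00579839]
 [299.97815046 169.05337477]
 [299.77629723 171.13251064]]
```

View pics/p3.png

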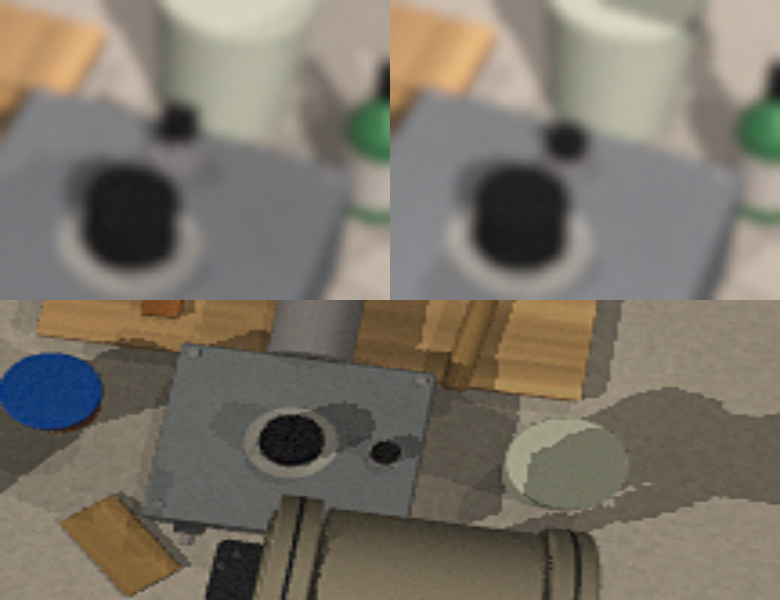

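The pin cap dropped from y≈122 to ≈142, about 3.3 px, where 12 mm predicts 3.1 and 4 mm predicts 1.0. The pin is fully down, the bystanders in view haven't moved and the robot is clear.

```bash
python3 -c "
from cell import ctrl
print(ctrl.hand_in())"
```

```text
the job is handed in; nothing more can be done
None
```

The job is done and handed in: I found home on the sprung stop (about 3.5 mm in, judged by torque), turned the dial five clicks clockwise, and pushed the lock pin fully down; the arm is clear, and the tubs, bottle and rib show no movement in the last pictures.

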